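Fire the plasma igniter of a spectrometer

TASK

Fire the spectrometer's plasma igniter: twist the green spring-return knob clockwise (seen from above) all the way to its stop, then let go so that it springs back by itself. Leave the blue and the grey knob on the look-alike boxes unturned.

Things in the scene. Friction and masses are not known exactly. Their poses are not given: they have to be found in the camera images.
- green_knob_grip (a point): Centre of the green knob's grip bar, on its vertical turning axis, 89 mm above the bench. The bar is 50 long (x), 16 thick (y), its top 101 mm above the bench, on a round foot of 54 mm diameter with its top 63 mm up, on a fixed white box 108 x 98 mm, 56 high. The point turns with the knob: x along the bar (white line at its -x end), y across, z up. At rest x lies within 41 degrees of world x.
- green_knob (a joint): Angle of the green knob in rad: 0 at rest, growing clockwise as seen from above, 1.05 (60 degrees) at its stop. A spring drives it back to 0 with 0.05 N m at rest and 0.155 N m at the stop; let go, it returns in under a second. The three boxes stand side by side, over 0.15 m apart; their order varies.
- blue_knob (a joint): Angle of the like knob on the sample-pump box, blue: 0 at rest, clockwise positive, stop at 1.05. Not to be turned.
- grey_knob (a joint): Angle of the like knob on the flush-valve box, dark grey: 0 at rest, clockwise positive, stop at 1.05. Not to be turned.
Not all that is in view belongs to the job. What is shaped like the part that bears grey_knob but brown is not meant. What is shaped like the part that bears green_knob_grip but red is not meant.

How it is judged:
On the way:
1. the green knob is turned clockwise to its stop (at least 0.87 of 1.05 rad) (value of joint green_knob above 0.87 rad), for 0.2 s.
At the end, for the whole second after the job is handed in: After the twist, the green knob is released and has sprung back to rest (below 0.1 rad); the blue and grey knobs are at rest too (below 0.1 rad) (value of joint each of green_knob, blue_knob, grey_knob below 0.1 rad); the robot touches nothing.
It fails at once if the blue or the grey knob is turned (more than 0.25 rad) (value of joint any of blue_knob, grey_knob above 0.25 rad).
It also fails if it takes over 30 s, if anything falls off the work surface, if the arm or the gripper's body presses on something with over 40 N, if the wrist force passes 120 N, or if a joint passes its speed limit or range.

ROBOT

A 6-joint arm with a two-finger parallel gripper is mounted at the origin on the work surface. World frame = base frame: x ahead of the robot, y to its left, z up, the work surface at z = 0. Lengths are in m, angles in rad, forces in N, time in s.
With the tool pointing down it reaches from about 0.325 to 0.75 m from the base axis. Payload 7.6 kg.
Tool frame: the origin (TCP) lies on the centre line of the jaws, within the pads' length; the fingertips stand 25 mm ahead of it and the grasp point (between the pads) lies 6 mm ahead of it; z points along the fingers, y is the line along which they close (so a half turn about z gives the same grasp; the last joint's range is limited). The gripper opens to 85 mm and grips with 20 to 120 N. Pads are 22 mm wide; open, the fingers measure 114 mm over their backs; the gripper's body (76 mm by 85 mm) begins 54 mm behind the grasp point. The pads swing forward as they close: fully open they stand 13 mm farther back than shut.
Start: joints at [1.275, 0.052, 1.401, -0, 1.689, -0.07], TCP at [0.118, 0.512, 0.256] pointing down, gripper open.
Joint ranges: [-2.9, 2.9], [-0.91, 2.17], [0.12, 2.37], [-1.06, 4.2], [0.26, 2.73], [-2.93, 2.93]. Speed limits (rad/s): [2.57, 2.57, 3.01, 3.14, 3.14, 3.14].

INTERFACE

Orientations are given as a unit quaternion [x, y, z, w].
In Python, from cell import * gives the robot as it stands.
- The arm moves only by the tool servo_tool, never from a script. Its arguments are lists of equal length, an entry for each row: "turn": the turn, a rotation vector about the world's x, y, z as a fraction of full scale, a list of three; "delta_pos": the shift along the world's x, y, z as a fraction of full scale, a list of three; "claw": the finger opening in mm, from 0 to 85.4. In form: {"turn": [[wx, wy, wz], ...], "delta_pos": [[tx, ty, tz], ...], "claw": [claw, ...]}. A call has 1 to 8 rows; each row shifts and turns the commanded pose from where the row before left it; what a row does not reach is not made up. Full scale, the value 1, is 300 mm for a shift and 45 degrees for a turn. A row lasts 1/10 s, in which the tool goes at most 50 mm and 8.59 degrees, less where a joint would pass 70% of its speed; a pose out of reach is approached as far as the arm can. A call with a number of a shift or a turn outside -1 to 1 is refused whole. A call with a gripper value outside its range is refused whole. The fingers move at their own pace and stop on an object; "squeeze" is the grip in N (left out, the last holds). Time passes only in rows, so rows that do not move let the fingers close. It gives the time, the measured TCP pose, the force, the opening and the grip force at its end, in the units of the state.
- sense(): the state, without advancing time (a new reading comes with each control period).
- read_camera(name): name is "scene" or "top"; returns the picture (480x640x3 uint8, red, green, blue); there is no depth.
- camera_info(name): a dict with "vertical_fov" (degrees; the focal length in pixels is half the picture's height over the tangent of half this angle, whatever the lens; pixels are square), "cx", "cy" (the principal point, pixels), "dist_coeffs" ([k1, k2, p1, p2, k3] as OpenCV has them; the pictures are not rectified), "origin" and "rotation" of the camera in the world. Camera axes: x right, y down, z forward; pixel columns grow to the right and rows downward; lengths in m; the calibration is good to about 2 mm. A picture is of the moment at which its call begins. camera_info takes no time and is no camera call.
- hand_in(): hands the job in; it is judged then, once.
The state is a dict: "clock": time; "qpos": joint angles; "qvel": joint speeds; "tau": joint torques, N m; "ee_pos": TCP position; "tcp_rot": TCP orientation; "force": force on the tool from outside, world axes, zero at the start; "ft_torque": the same for the moment, N m; "width": finger opening in m; "gripper_force": force on a finger pad.
Only numpy, scipy, OpenCV 4.12 (cv2) and the standard library are available. Lean on these libraries where they do the work, as an engineer would, in place of code of your own. Each camera call takes 0.05 s, during which the arm holds its last target. There are 200 camera calls.

## Working session

There is one attempt and no reset: what is moved stays moved. The work goes in short steps, Python scripts to look and compute and a tool call to move; the robot and the scene stay as the last step left them, time stands still between calls to the robot, and variables do not carry over. Pictures are saved under pics/ and viewed, at most 10 in all, crops included, and the job is handed in when it is done.

Besides the shell and the picture viewer there is one more tool, called after "Emit:" by a JSON object that holds its "fn" and its "kwargs". servo_tool: Moves the arm, as the interface text tells. Its arguments: {"type":"object","properties":{"turn":{"type":"array"},"delta_pos":{"type":"array"},"claw":{"type":"array"},"squeeze":{"type":"number"}},"required":["turn","delta_pos","claw"]}

```bash
mkdir -p pics; python3 - <<'E'
from cell import *
import cv2
for n in("scene","top"):
    cv2.imwrite(f"pics/{n}0.png",read_camera(n)[:,:,::-1]); print(n,camera_info(n))
s=sense();print(s["clock"],s["ee_pos"],s["tcp_rot"],s["width"])
E
```

```text
scene {'vertical_fov': 42.00549349002643, 'cx': 319.0555317497976, 'cy': 247.4529956435698, 'dist_coeffs': array([-0.00072742,  0.        ,  0.        ,  0.        ,  0.        ]), 'origin': array([ 1.12291549, -0.5648861 ,  0.77141642]), 'rotation': array([ 0.82257875,  0.37531734, -0.1700445 , -0.39190045])}
top {'vertical_fov': 53.33608754549989, 'cx': 332.1056077343208, 'cy': 238.44355855279161, 'dist_coeffs': array([-0.09600017,  0.        ,  0.        ,  0.        ,  0.        ]), 'origin': array([0.42598621, 0.00931232, 0.8433499 ]), 'rotation': array([ 0.70867094, -0.70320365,  0.05037355, -0.02743399])}
0.1 [0.11745581 0.5114662  0.25557669] [ 1.12658271e-01  9.93633564e-01 -6.59779930e-04 -1.42159566e-04] 0.08557039865083726
```

View pics/top0.png

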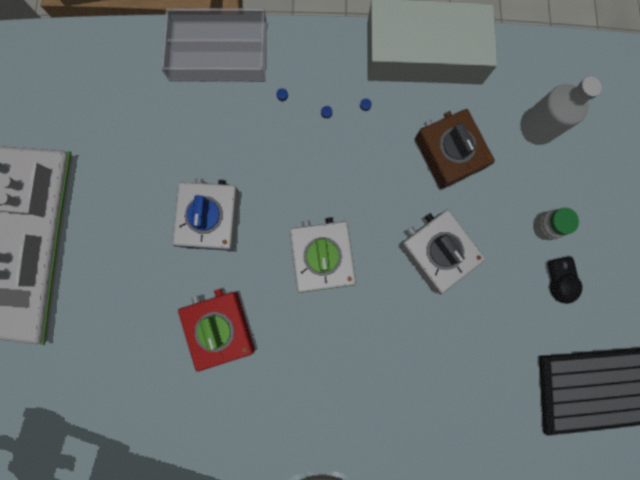

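View pics/scene0.png

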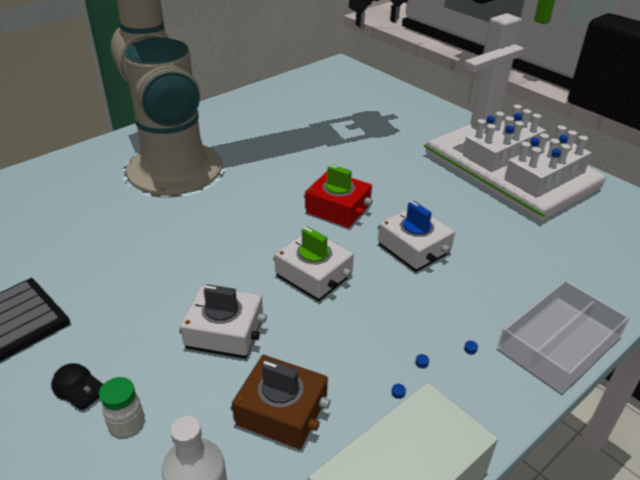

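Candidates in the top view: the green knob on the white box (323,256), the green knob on the red box (214,332, decoy), blue on white (203,214), grey on white (446,250) and grey on brown (459,144, decoy). I choose the white-box green knob at (323,256) and check it in a close crop.

```bash
python3 - <<'E'
import cv2,numpy as np
a=cv2.imread("pics/top0.png")[211:301,278:368];b=cv2.imread("pics/scene0.png")[215:305,270:360]
f=lambda i:cv2.resize(i,(400,400),interpolation=cv2.INTER_CUBIC)
f2=np.hstack([f(a),f(b)])
for k in range(0,800,100): cv2.line(f2,(k,0),(k,6),(0,0,255),1)
cv2.imwrite("pics/crop.png",f2)
E
```

```text
(no output)
```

View pics/crop.png

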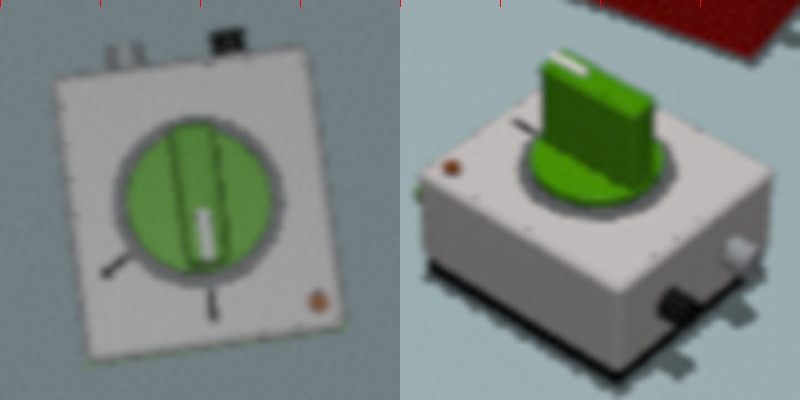

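The crop shows the green knob on a white box. Its bar-top corners in the crop are about (172,127), (212,125), (228,265) and (190,268), with the white line at the lower end. So −x points down in the image.

```bash
cat > h.py <<'E'
from cell import *
import cv2,numpy as np
from scipy.spatial.transform import Rotation as R
def ray(n,px,z):
    c=camera_info(n);f=240/np.tan(np.radians(c["vertical_fov"]/2))
    K=np.array([[f,0,c["cx"]],[0,f,c["cy"]],[0,0,1]])
    u=cv2.undistortPoints(np.array(px,float).reshape(-1,1,2),K,c["dist_coeffs"]).reshape(-1,2)
    d=R.from_quat(c["rotation"]).apply(np.c_[u,np.ones(len(u))])
    o=c["origin"];return o+d*((z-o[2])/d[:,2])[:,None]
E
python3 - <<'E'
from h import *
t=np.array([(172,127),(212,125),(228,265),(190,268)])/4.444+[278,211]-.4
p=ray("top",t,.101);print(p.round(4),p.mean(0))
m=(p[0]+p[1]-p[2]-p[3])/2;print("len",np.hypot(*m[:2]),"ang",np.degrees(np.arctan2(m[1],m[0])))
print("foot",ray("top",[[200/4.444+277.6,200/4.444+210.6]],.063))
s=np.array([(145,62),(162,50),(253,102),(238,116)])/4.444+[270,215]-.4
q=ray("scene",s,.101);print(q.round(4),q.mean(0));m=(q[2]+q[3]-q[0]-q[1])/2;print(np.hypot(*m[:2]),np.degrees(np.arctan2(m[1],m[0])))
b=np.array([(57,80),(303,50),(343,325),(92,358)])/4.444+[277.6,210.6]
w=ray("top",b,.056);e=(w[0]+w[1]-w[2]-w[3])/2;print("box",np.linalg.norm(e),np.degrees(np.arctan2(e[1],e[0])),w.mean(0))
S=sense();Rm=R.from_quat(S["tcp_rot"]).as_matrix();print("tool y",Rm[:,1],np.degrees(np.arctan2(Rm[1,1],Rm[0,1])),S["qpos"].round(3),S["ee_pos"])
E
```

```text
[[ 0.5068  0.0101  0.101 ]
 [ 0.5076 -0.0039  0.101 ]
 [ 0.4585 -0.0099  0.101 ]
 [ 0.4573  0.0034  0.101 ]] [ 4.82547074e-01 -8.71539760e-05  1.01000000e-01]
len 0.04971549581549979 ang 7.338566342045677
foot [[ 4.83973579e-01 -4.05634392e-04  6.30000000e-02]]
[[ 0.4587 -0.007   0.101 ]
 [ 0.4571  0.0032  0.101 ]
 [ 0.5052  0.0086  0.101 ]
 [ 0.5079 -0.0016  0.101 ]] [0.48222282 0.00080546 0.101     ]
0.04887077056827858 6.365560515241586
box 0.10396038377697835 8.170067631592936 [ 4.83603594e-01 -9.19265956e-05  5.60000000e-02]
tool y [ 0.22388189  0.97461536 -0.00134319] 77.0628501251864 [ 1.275  0.053  1.402  0.     1.689 -0.07 ] [0.11745581 0.5114662  0.25557669]
```

Emit:
{"fn": "servo_tool", "kwargs": {"turn": [[0,0,0.032],[0,0,0.032],[0,0,0.032],[0,0,0.032],[0,0,0.032],[0,0,0.032],[0,0,0.032],[0,0,0.032]], "delta_pos": [[0.087,-0.122,-0.02],[0.087,-0.122,-0.02],[0.087,-0.122,-0.02],[0.087,-0.122,-0.02],[0.087,-0.122,-0.02],[0.087,-0.122,-0.02],[0.087,-0.122,-0.02],[0.087,-0.122,-0.02]], "claw": [50,50,50,50,50,50,50,50]}}

```text
clock: 0.9
ee_pos: [0.3268, 0.2172, 0.2079]
tcp_rot: [0.012, 1.0, 0.0, 0.0]
force: [0.9, -0.4, -0.5]
width: 0.0496
gripper_force: 0.0
```

Emit:
{"fn": "servo_tool", "kwargs": {"turn": [[0,0,0.032],[0,0,0.032],[0,0,0.032],[0,0,0.032],[0,0,0.032],[0,0,0.032],[0,0,0],[0,0,0]], "delta_pos": [[0.087,-0.122,-0.02],[0.087,-0.122,-0.02],[0.087,-0.122,-0.02],[0.087,-0.122,-0.02],[0.087,-0.122,-0.02],[0.087,-0.122,-0.02],[0,0,0],[0,0,0]], "claw": [50,50,50,50,50,50,50,50]}}

```text
clock: 1.7
ee_pos: [0.4827, -0.0013, 0.1715]
tcp_rot: [-0.062, 0.998, 0.0, -0.001]
force: [-1.6, 0.3, 0.2]
width: 0.0504
gripper_force: 0.0
```

```bash
cat > st.py <<'E'
from h import *
def st():
    S=sense();M=R.from_quat(S["tcp_rot"]).as_matrix()
    print(S["clock"],S["ee_pos"].round(4),"ang",np.degrees(np.arctan2(M[1,1],M[0,1])).round(2),"z",M[:,2].round(3),S["width"],S["gripper_force"],S["force"].round(2),S["ft_torque"].round(3),S["qpos"].round(2))
E
python3 - <<'E'
from st import *
st()
i=read_camera("scene")[175:305,240:413,::-1]
cv2.imwrite("pics/a.png",cv2.resize(i,None,fx=4,fy=4,interpolation=2))
E
```

```text
1.7 [ 0.4827 -0.0013  0.1715] ang 97.11 z [-0.002  0.    -1.   ] 0.05035337602559162 0.0 [-1.65  0.31  0.17] [ 0.029  0.038 -0.037] [-0.08 -0.02  1.65  0.    1.52 -1.77]
```

View pics/a.png

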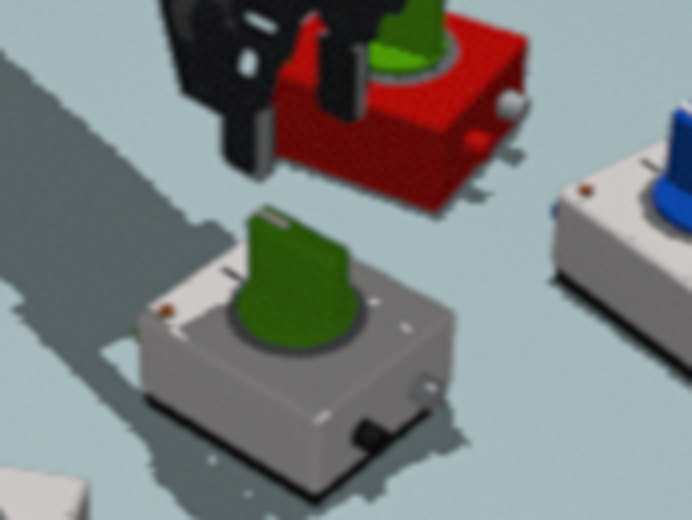

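The gripper is over the knob: fingertips at about (250,160) and (345,100) in the crop, straddling the line above the bar. I go down and close.

Emit:
{"fn": "servo_tool", "kwargs": {"turn": [[0,0,0],[0,0,0],[0,0,0],[0,0,0],[0,0,0],[0,0,0],[0,0,0],[0,0,0]], "delta_pos": [[0,0.005,-0.08],[0,0,-0.08],[0,0,-0.08],[0,0,0],[0,0,0],[0,0,0],[0,0,0],[0,0,0]], "claw": [50,50,50,50,10,10,10,10], "squeeze": 60}}

```text
clock: 2.55
ee_pos: [0.4838, 0.001, 0.1024]
tcp_rot: [-0.063, 0.998, 0.0, 0.002]
force: [-2.2, 1.5, 7.3]
width: 0.0145
gripper_force: 59.3
```

```bash
python3 - <<'E'
from st import *
st()
E
```

```text
2.55 [0.4838 0.001  0.1024] ang 97.24 z [ 0.003  0.    -1.   ] 0.014523358178344931 59.31733846664429 [-2.24  1.5   7.31] [0.231 0.37  0.043] [-0.07  0.04  1.72  0.    1.37 -1.77]
```

Emit:
{"fn": "servo_tool", "kwargs": {"turn": [[0,0,-0.17],[0,0,-0.17],[0,0,-0.17],[0,0,-0.17],[0,0,-0.17],[0,0,-0.17],[0,0,-0.17],[0,0,-0.15]], "delta_pos": [[0,0,0],[0,0,0],[0,0,0],[0,0,0],[0,0,0],[0,0,0],[0,0,0],[0,0,0]], "claw": [10,10,10,10,10,10,10,10]}}

```text
clock: 3.35
ee_pos: [0.4834, -0.0, 0.1024]
tcp_rot: [0.449, 0.893, -0.0, 0.001]
force: [-5.3, -3.2, 9.5]
width: 0.0148
gripper_force: 62.1
```

Emit:
{"fn": "servo_tool", "kwargs": {"turn": [[0,0,0],[0,0,0],[0,0,0]], "delta_pos": [[0,0,0],[0,0,0],[0,0,0]], "claw": [10,10,10]}}

```text
clock: 3.65
ee_pos: [0.4834, -0.0, 0.1023]
tcp_rot: [0.446, 0.895, -0.001, 0.001]
force: [-4.9, -3.7, 9.0]
width: 0.0147
gripper_force: 60.5
```

```bash
python3 - <<'E'
from st import *
st()
i=read_camera("scene")[175:305,240:413,::-1]
j=read_camera("top")[191:321,236:409,::-1]
cv2.imwrite("pics/b.png",np.hstack([cv2.resize(k,(400,300),interpolation=2) for k in(i,j)]))
E
```

```text
3.65 [ 0.4834 -0.      0.1023] ang 36.96 z [ 0.002 -0.002 -1.   ] 0.014666570324509957 60.49514293670654 [-4.88 -3.74  9.01] [-0.673  0.87   0.55 ] [-0.08  0.04  1.72 -0.    1.37 -0.72]
```

View pics/b.png

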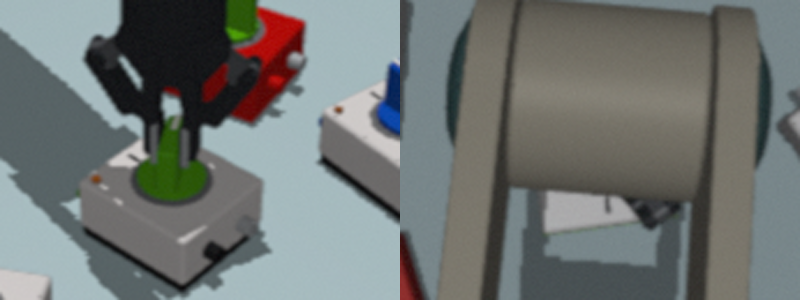

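The bar is seen nearly end-on between the fingers at (172,150). The tool has turned 60° and the 0.55 N m reaction shows the knob is at its stop. Next I open fully and rise.

Emit:
{"fn": "servo_tool", "kwargs": {"turn": [[0,0,0],[0,0,0],[0,0,0],[0,0,0],[0,0,0],[0,0,0],[0,0,0],[0,0,0]], "delta_pos": [[0,0,0],[0,0,0],[0,0,0],[0,0,0],[0,0,0],[0,0,0],[0,0,0],[0,0,0]], "claw": [10,85,85,85,85,85,85,85]}}

```text
clock: 4.55
ee_pos: [0.4829, 0.0008, 0.1003]
tcp_rot: [0.447, 0.895, 0.0, -0.0]
force: [0.8, 0.3, -0.2]
width: 0.0847
gripper_force: 0.0
```

Emit:
{"fn": "servo_tool", "kwargs": {"turn": [[0,0,0],[0,0,0],[0,0,0],[0,0,0],[0,0,0],[0,0,0],[0,0,0],[0,0,0]], "delta_pos": [[0,0,0.07],[0,0,0.1],[0,0,0.12],[0,0,0.12],[0,0,0.1],[0,0,0.05],[0,0,0],[0,0,0]], "claw": [85,85,85,85,85,85,85,85]}}

```text
clock: 5.35
ee_pos: [0.4826, 0.0008, 0.2667]
tcp_rot: [0.447, 0.895, -0.0, -0.001]
force: [-0.1, 0.3, -0.1]
width: 0.085
gripper_force: 0.0
```

```bash
python3 - <<'E'
from st import *
st()
i=read_camera("scene")
cv2.imwrite("pics/c.png",cv2.resize(i[150:420,150:510,::-1],(800,600),interpolation=2))
E
```

```text
5.35 [0.4826 0.0008 0.2667] ang 36.92 z [-0.002  0.    -1.   ] 0.0850367718457763 0.0 [-0.14  0.26 -0.14] [-0.004  0.052 -0.055] [-0.07 -0.07  1.5   0.    1.71 -0.72]
```

View pics/c.png

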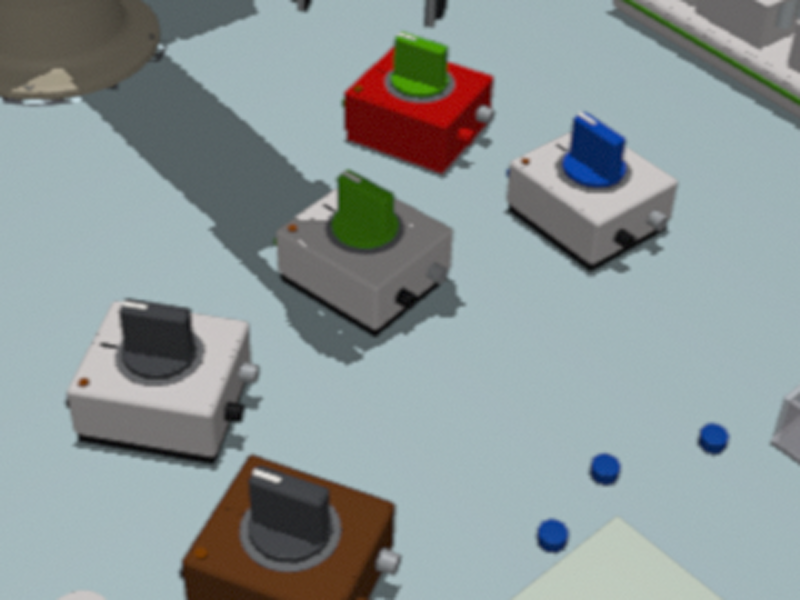

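The green knob at (365,210) has sprung back in line with its rest mark. The blue and grey knobs are unmoved and the gripper is clear of everything.

```bash
python3 -c "
from cell import *
print(hand_in())"
```

```text
the job is handed in; nothing more can be done
None
```

I twisted the green knob clockwise 60° to its stop and let go; it sprang back to rest, the blue and grey knobs were left unturned, and the job is handed in (no verdict was returned).

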